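# Flip the swing-top bottle's collection marker over

## Task

The swing-top bottle is full, so mark it as done: use a fingertip to push up the free end of the marker paddle in front of that bottle and turn the paddle right over its pivot, until it lies fully flat on the side towards the bottle with its ring face up. Only push the paddle, never grip it between the fingers, and do it gently enough that its stand stays put; leave the markers of the jar and of the conical flask, the vessels and the small things as they are.

Things in the scene. Friction and masses are not known exactly. Their poses are not given: they have to be found in the camera images.
- bottle_flag (a joint): angle of the marker paddle before the swing-top bottle, rad: 0 = flat towards the robot (stand's -x), bar face up; 1.57 = upright; 3.14 = flat towards the swing-top bottle (+x), ring face up. THE ONE TO FLIP; starts within 0.3 of 0. Stiff hinge (0.03 Nm, 0.5 to 1 N at the lip): it stays at any angle where it is left; rubber-cushioned stops at 0 and 3.14.
- bottle_stand: marker stand of the swing-top bottle, loose, 0.7 kg. Steel base 150 (x) by 76 by 6 mm; on it a pedestal 44 (x) by 52 mm, top at 44 mm; ears 18 mm wide (x) at y = +-28.5 mm, up to 66 mm high, carry the pin. Origin: underside, centre; z up, +x from the robot's side to the swing-top bottle, which stands some 150 mm along +x.
- bottle_pivot (a point): centre of that paddle's hinge pin, on the stand's middle, 50 mm above the table. Axes as the stand's; the pin runs along y.
- jar_flag (a joint): angle of the marker paddle before the jar, rad: 0 = flat towards the robot (stand's -x), bar face up; 1.57 = upright; 3.14 = flat towards the jar (+x), ring face up. Leave it; starts within 0.3 of 0. Stiff hinge (0.03 Nm, 0.5 to 1 N at the lip): it stays at any angle where it is left; rubber-cushioned stops at 0 and 3.14.
- jar_stand: marker stand of the jar, loose, 0.7 kg. Steel base 150 (x) by 76 by 6 mm; on it a pedestal 44 (x) by 52 mm, top at 44 mm; ears 18 mm wide (x) at y = +-28.5 mm, up to 66 mm high, carry the pin. Origin: underside, centre; z up, +x from the robot's side to the jar, which stands some 150 mm along +x.
- flask_flag (a joint): angle of the marker paddle before the conical flask, rad: 0 = flat towards the robot (stand's -x), bar face up; 1.57 = upright; 3.14 = flat towards the conical flask (+x), ring face up. Leave it; starts within 0.3 of 3.14. Stiff hinge (0.03 Nm, 0.5 to 1 N at the lip): it stays at any angle where it is left; rubber-cushioned stops at 0 and 3.14.
- flask_stand: marker stand of the conical flask, loose, 0.7 kg. Steel base 150 (x) by 76 by 6 mm; on it a pedestal 44 (x) by 52 mm, top at 44 mm; ears 18 mm wide (x) at y = +-28.5 mm, up to 66 mm high, carry the pin. Origin: underside, centre; z up, +x from the robot's side to the conical flask, which stands some 150 mm along +x.
- bottle_lip (a point): middle of the lip's end on the bottle's paddle. Paddle: aluminium plate 2.5 mm thick, 48 mm wide (along the pin), 60 mm long from the pin, then a 10 mm lip bent 45 degrees to the bar-face side. At angle 0 the lip end is 67 mm from the pin and 7 mm above it, and the outer 38 mm of plate has 42 mm of free space below for a fingertip. Turns with the paddle.
- jar_lip (a point): middle of the lip's end on the jar's paddle (same paddle as the bottle's). Turns with the paddle.
- flask_lip (a point): middle of the lip's end on the flask's paddle (same paddle as the bottle's). Turns with the paddle.
- bottle: tall clear swing-top bottle, 62 mm diameter, 213 mm high, white ceramic stopper with wire bail; loose, 0.45 kg. Origin: underside, centre.
- jar: wide glass jar with a flat metal lid, 80 mm diameter, 110 mm high; loose. Origin: underside, centre.
- flask: conical glass flask with a cork, 84 mm diameter at the foot, 150 mm high; loose. Origin: underside, centre.
- tasting_glass: small glass cup, 44 mm diameter, 55 mm high, loose between two stands. Origin: underside, centre.
- stopper: tapered cork, 26 mm diameter, 24 mm high, loose between two stands. Origin: underside, centre.
- thermometer: black pen thermometer lying on the table, body 85 by 22 by 16 mm with a 110 mm steel probe along its +x. Origin: underside, centre of the body.
- dish: shallow glass dish, 96 mm diameter, 32 mm high. Origin: underside, centre.
Mind the look-alikes: they are no part of the job. What is shaped like the bottle_stand but green, orange or red is not meant.

How it is judged:
By the outcome, as a careful person would: the job done as asked, in the order asked, and still so for the second after the job is handed in, with the robot touching nothing.
It also fails if it takes over 38 s, if anything falls off the work surface, if the arm or the gripper's body presses on something with over 40 N, if the wrist force passes 120 N, or if a joint passes its speed limit or range.

## Robot

A 6-joint arm with a two-finger parallel gripper is mounted at the origin on the work surface. World frame = base frame: x ahead of the robot, y to its left, z up, the work surface at z = 0. Lengths are in m, angles in rad, forces in N, time in s.
With the tool pointing down it reaches from about 0.3 to 0.875 m from the base axis. Payload 6.4 kg.
Tool frame: the origin (TCP) lies at the very end of the fingers, on their centre line; the grasp point (between the pads) lies 19 mm behind it; z points along the fingers, x is the direction in which the jaws open and shut, and the axes are right-handed (so a half turn about z gives the same grasp; the last joint's range is limited). The gripper opens to 88 mm and grips with 3 to 60 N. Pads are 18 mm wide; open, the fingers measure 123 mm over their backs; the gripper's body (75 mm by 187 mm) begins 45 mm behind the grasp point.
Start: joints at [-1.517, 0.181, 1.607, -0, 1.354, -0.206], TCP at [0.148, -0.556, 0.239] pointing down, gripper open.
Joint ranges: [-2.99, 2.99], [-0.89, 2.07], [0.3, 2.58], [-1.14, 4.28], [0, 2.63], [-3.12, 3.12]. Speed limits (rad/s): [2.57, 2.57, 3.01, 3.14, 3.14, 3.14].

## Interface

Orientations are given as [roll, pitch, yaw] about the fixed x, y, z axes, in that order (R = Rz(yaw) Ry(pitch) Rx(roll)).
In Python, from station import bot gives the robot as it stands. The module is installed in compiled form; this text tells all that it offers.
- The arm moves only by the shell command python3 -m pendant 'ROWS' [FORCE]. ROWS is JSON, a list of rows, each an object with "fingers": the finger opening in m, from 0 to 0.0881; "translation": the shift along the tool's x, y, z in m, a list of three; "rot": the turn, a rotation vector about the tool's x, y, z in rad, a list of three. A call has 1 to 10 rows; each row shifts and turns the pose as measured when the row begins, along the tool's axes as they then stand; what a row does not reach is not made up. A row lasts 1/12 s, in which the tool goes at most 41.7 mm and 7.16 degrees, less where a joint would pass 70% of its speed; a pose out of reach is approached as far as the arm can. A call is refused whole if a number of a shift passes 0.0417 or a number of a turn 0.125, either way. A call with a gripper value outside its range is refused whole. The fingers move at their own pace and stop on an object; FORCE is the grip in N (left out, the last holds). Time passes only in rows, so rows that do not move let the fingers close. It gives the time, the measured TCP pose, the force and the opening at its end, in the units of the state.
- bot.get_obs(): the state, without advancing time (a new reading comes with each control period).
- bot.read_camera(name): name is "scene" or "top" or "wrist"; returns a dict with "image" (400x640x3 uint8, red, green, blue), "mtx" (3x3 intrinsics, pixels), "eye" and "attitude" of the camera in the world; the wrist camera has in their place "tool_from_camera" (4x4, takes a point from camera to tool coordinates, whose origin is the TCP and whose axes are the tool frame's). Camera axes: x right, y down, z forward; pixel columns grow to the right and rows downward; lengths in m; the calibration is good to about 2 mm. A picture is of the moment at which its call begins: read the wrist's pose just before it. There is no depth.
- bot.sign_off(): hands the job in, once; it reports no verdict.
Trained networks look in a picture, given as the dict that the camera call returned (one of the last four; its "shot" number tells which), for a name from the list of things; names that differ only in an ending like _2 or _b are one class to them, and where a whole thing is asked for, a point or a joint stands for the part that bears it (a point fixed in the world has none). Each returns a list of dicts, best first, with "p" (0 to 1); they miss things now and then, are a little off and sometimes report something else, mostly with a low value. They report only what shows in the picture. A call takes as long as a camera call. They do not tell look-alikes from the thing itself.
- bot.recognise(picture, label): "bbox" ([left, top, right, bottom] in pixels, round what is visible of it).
- bot.silhouettes(picture, label): "mask" (400x640 bool, what is visible of it) and "bbox" ([left, top, right, bottom] in pixels, round what is visible of it).
The state is a dict: "clock": time; "joint_pos": joint angles; "dq": joint speeds; "tau": joint torques, N m; "tool_pos": TCP position; "eef_rot": TCP orientation; "contact_force": force on the tool from outside, world axes, zero at the start; "torque": the same for the moment, N m; "grip_width": finger opening in m.
Only numpy, scipy, OpenCV 4.12 (cv2) and the standard library are available. Lean on these libraries where they do the work, as an engineer would, in place of code of your own. Each camera call takes 0.05 s, during which the arm holds its last target.

## Working session

There is one attempt and no reset: what is moved stays moved. The work goes in short steps, Python scripts to look and compute and a shell command to move; the robot and the scene stay as the last step left them, time stands still between calls to the robot, and variables do not carry over. Pictures are saved under pics/ and viewed, and the job is handed in when it is done.

```bash
mkdir -p pics; python3 - <<'E'
from station import bot
import cv2
o=bot.get_obs(); print(o)
for n in ("scene","top"):
    p=bot.read_camera(n); cv2.imwrite(f"pics/{n}0.png",p["image"][:,:,::-1]); print(n,p["mtx"],p["eye"],p["attitude"],p["shot"])
E
```

```text
{'clock': 0.0, 'joint_pos': array([-1.51731611e+00,  1.81496074e-01,  1.60797980e+00, -5.42537373e-07,
        1.35381631e+00, -2.06309287e-01]), 'dq': array([ 0.00080719, -0.00188294,  0.00235014,  0.00085396, -0.00128885,
        0.00069806]), 'tau': array([ 3.75430750e-05, -4.33875668e+01, -3.41844392e+01,  7.01171765e-02,
        3.88720154e-02, -1.59161032e-04]), 'tool_pos': array([ 0.14768713, -0.55516408,  0.23784907]), 'eef_rot': array([-3.14124503e+00,  1.66359184e-03, -1.31100642e+00]), 'contact_force': array([-1.37859827,  0.40185428, -0.48929202]), 'torque': array([-0.01619309,  0.03455644,  0.01948902]), 'grip_width': 0.0883229784446883}
scene [[384.3594654    0.         320.91135328]
 [  0.         384.3594654  200.94919759]
 [  0.           0.           1.        ]] [1.27581941 0.38196903 0.79959077] [-2.24639226  0.0106896   1.9858133 ] 1
top [[477.91813801   0.         315.37457232]
 [  0.         477.91813801 193.30781442]
 [  0.           0.           1.        ]] [ 0.40139785 -0.01193011  1.25258737] [-3.08911567  0.021981   -1.59776662] 2
```

View pics/scene0.png

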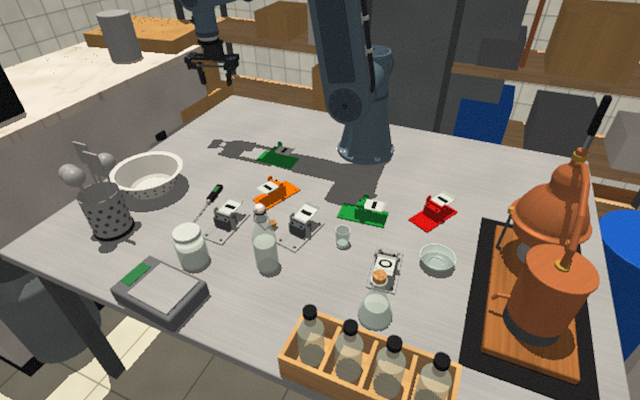

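View pics/top0.png

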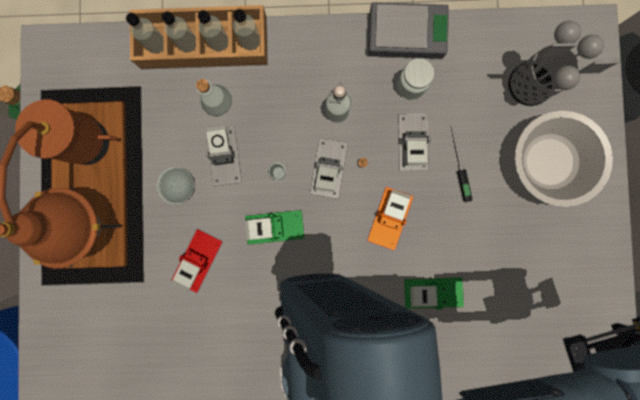

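Candidates with a steel (grey) stand, top picture: (218,155) with the flask at (213,98), (329,168) with the swing-top bottle at (337,103), and (413,142) with the jar at (415,78). The green, orange and red ones are look-alikes. The stand at (329,168) is the one meant, because it is steel and sits in front of the bottle. I'll confirm that in an enlarged crop.

```bash
cat > h.py <<'E'
import numpy as np, cv2
from scipy.spatial.transform import Rotation as Ro
def R(rpy): return Ro.from_euler('xyz',rpy).as_matrix()
def ray(p,u,v):
    d=np.linalg.inv(p["mtx"])@np.array([u,v,1.]); return R(p["attitude"])@d
def onz(p,u,v,z):
    d=ray(p,u,v); e=np.array(p["eye"]); return e+d*(z-e[2])/d[2]
def proj(p,X,eye=None,att=None):
    X=np.atleast_2d(X); c=(X-np.array(p["eye"]))@R(p["attitude"]); q=c@p["mtx"].T; return q[:,:2]/q[:,2:]
E
python3 - <<'E'
from station import bot
from h import *
t=bot.read_camera("top"); s=bot.read_camera("scene")
for n,p in (("top",t),("scene",s)):
    for l in ("bottle_stand","bottle_lip","bottle","tasting_glass","stopper"):
        r=bot.recognise(p,l); print(n,l,[(np.round(x["bbox"]),round(x["p"],2)) for x in r][:4])
a=cv2.resize(t["image"][70:210,270:380],None,fx=4,fy=4,interpolation=cv2.INTER_CUBIC)
b=cv2.resize(s["image"][190:280,230:340],None,fx=4,fy=4,interpolation=cv2.INTER_CUBIC)
cv2.imwrite("pics/ca.png",a[:,:,::-1]);cv2.imwrite("pics/cb.png",b[:,:,::-1])
E
```

```text
top bottle_stand [(array([368., 186., 414., 250.]), 0.87), (array([172., 231., 220., 292.]), 0.8), (array([245., 209., 303., 243.]), 0.7), (array([309., 136., 347., 201.]), 0.62)]
top bottle_lip [(array([416., 286., 441., 311.]), 0.93), (array([244., 218., 280., 239.]), 0.87), (array([384., 192., 409., 223.]), 0.87), (array([172., 258., 196., 291.]), 0.75)]
top bottle [(array([328.,  83., 349., 123.]), 0.63)]
top tasting_glass [(array([268., 164., 288., 182.]), 0.71)]
top stopper [(array([359., 158., 371., 166.]), 0.65), (array([207., 128., 227., 154.]), 0.4)]
scene bottle_stand [(array([253., 179., 300., 208.]), 0.83), (array([258., 140., 297., 166.]), 0.74), (array([214., 197., 242., 217.]), 0.73), (array([409., 192., 457., 234.]), 0.6)]
scene bottle_lip [(array([256., 182., 280., 195.]), 0.77), (array([428., 193., 453., 207.]), 0.65), (array([364., 199., 386., 218.]), 0.57), (array([275., 145., 294., 153.]), 0.47)]
scene bottle [(array([255., 202., 278., 274.]), 0.93), (array([174., 223., 208., 270.]), 0.27)]
scene tasting_glass [(array([334., 224., 348., 247.]), 0.77), (array([252., 201., 279., 272.]), 0.67)]
scene stopper [(array([269., 217., 278., 228.]), 0.47)]
```

View pics/ca.png

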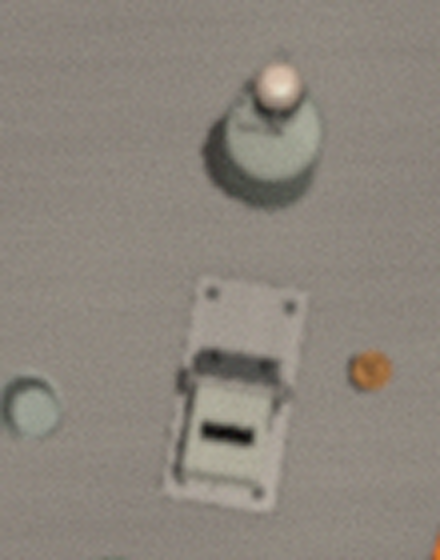

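View pics/cb.png

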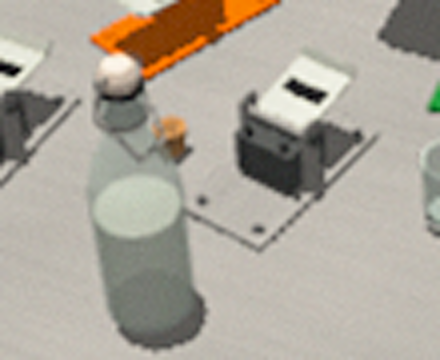

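```bash
cat > fit.py <<'E'
from station import bot
from h import *
from scipy.optimize import least_squares
t=bot.read_camera("top"); s=bot.read_camera("scene")
c=lambda x,y,z:(x,y,z)
L=[(t,(.075,.038,.006),(320.75,139.5)),(t,(.075,-.038,.006),(347,143)),(t,(-.075,-.038,.006),(338,197.8)),(t,(-.075,.038,.006),(311.2,192.7)),
 (s,(.075,.038,.006),(295,252)),(s,(-.075,.038,.006),(324.5,223.75))]
def W(q,m):
    a=q[2]; return np.array([q[0]+np.cos(a)*m[0]-np.sin(a)*m[1],q[1]+np.sin(a)*m[0]+np.cos(a)*m[1],m[2]])
f=lambda q:np.concatenate([proj(p,W(q,m))[0]-np.array(u) for p,m,u in L])
r=least_squares(f,[.5,-.03,0.]);q=r.x;print(q,np.round(r.fun,1))
np.save("stand.npy",q)
for p,nm in((t,"top"),(s,"scene")):
    im=p["image"].copy(); K=6
    x0,y0=(270,70) if nm=="top" else (225,180)
    im=cv2.resize(im[y0:y0+135,x0:x0+125],None,fx=K,fy=K,interpolation=cv2.INTER_CUBIC)
    def dr(pts,col,cl=True):
        P=np.array([proj(p,W(q,m))[0] for m in pts]); P=((P-[x0,y0]+.5)*K).astype(int)
        cv2.polylines(im,[P.reshape(-1,1,2)],cl,col,1)
    dr([(.075,.038,.006),(.075,-.038,.006),(-.075,-.038,.006),(-.075,.038,.006)],(0,255,0))
    for a,col in((0.,(255,0,0)),(.15,(0,0,255)),(.3,(255,0,255))):
        def fl(l,h,y): return (-(l*np.cos(a)-h*np.sin(a)),y,.05+l*np.sin(a)+h*np.cos(a))
        dr([fl(.0,0,.024),fl(.06,0,.024),fl(.067,.007,.024),fl(.067,.007,-.024),fl(.06,0,-.024),fl(0,0,-.024)],col)
    cv2.imwrite(f"pics/fit_{nm}.png",im[:,:,::-1])
b=[328,83,349,123]
# bottle foot from scene
E
python3 fit.py
```

```text
[ 0.53275907 -0.02382734 -0.19652379] [-1.2 -1.9  1.1 -0.6  0.6  0.9 -1.3  1.1 -0.6 -0.1 -0.1 -1.1]
```

View pics/fit_top.png

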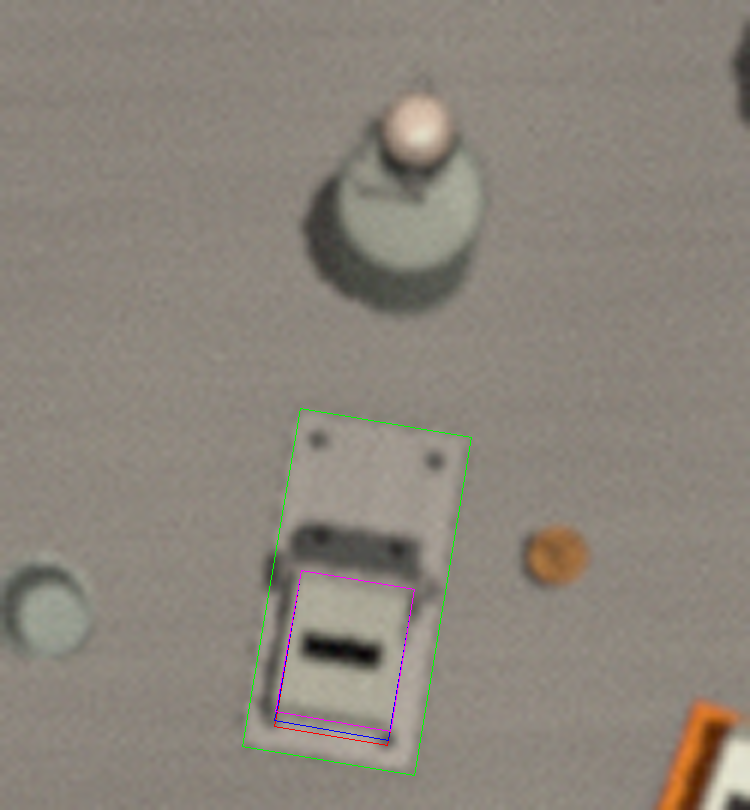

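View pics/fit_scene.png

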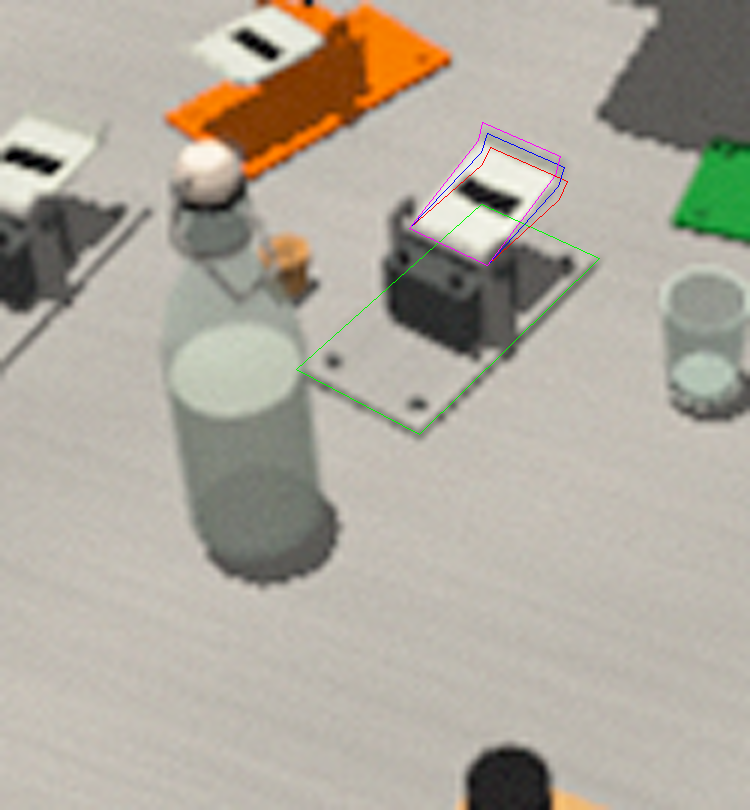

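```bash
python3 - <<'E'
from station import bot
from h import *
t=bot.read_camera("top"); q=np.load("stand.npy")
x0,y0=230,120;K=4
cv2.imwrite("pics/c2.png",cv2.resize(t["image"][120:260,230:420],None,fx=K,fy=K,interpolation=cv2.INTER_CUBIC)[:,:,::-1])
c,s=np.cos(q[2]),np.sin(q[2])
def st(P): d=P[:2]-q[:2]; return np.round([c*d[0]+s*d[1],-s*d[0]+c*d[1]],3)
for n,u,v,z in (("green base R",303,210,.006),("green base R2",303,240,.006),("green ear",272,212,.066),("green pad end",246,228,.06),("orange c1",369,245,.006),("orange c2",381,188,.006),("orange pad",388,192,.07),("stopper",362,162,.024),("glass",278,172,.055),("bottle",334,117,0),("jarstand",402,168,.006)):
    P=onz(t,u,v,z); print(n,P.round(3),st(P))
E
```

```text
green base R [0.425 0.047 0.006] [-0.12   0.049]
green base R2 [0.347 0.049 0.006] [-0.196  0.035]
green ear [0.421 0.122 0.066] [-0.138  0.121]
green pad end [0.383 0.188 0.06 ] [-0.188  0.179]
orange c1 [ 0.33  -0.122  0.006] [-0.18  -0.136]
orange c2 [ 0.477 -0.158  0.006] [-0.029 -0.142]
orange pad [ 0.462 -0.167  0.07 ] [-0.041 -0.154]
stopper [ 0.544 -0.109  0.024] [ 0.028 -0.081]
glass [0.521 0.105 0.055] [-0.036  0.125]
bottle [ 0.669 -0.041  0.   ] [0.137 0.01 ]
jarstand [ 0.527 -0.214  0.006] [ 0.032 -0.188]
```

View pics/c2.png

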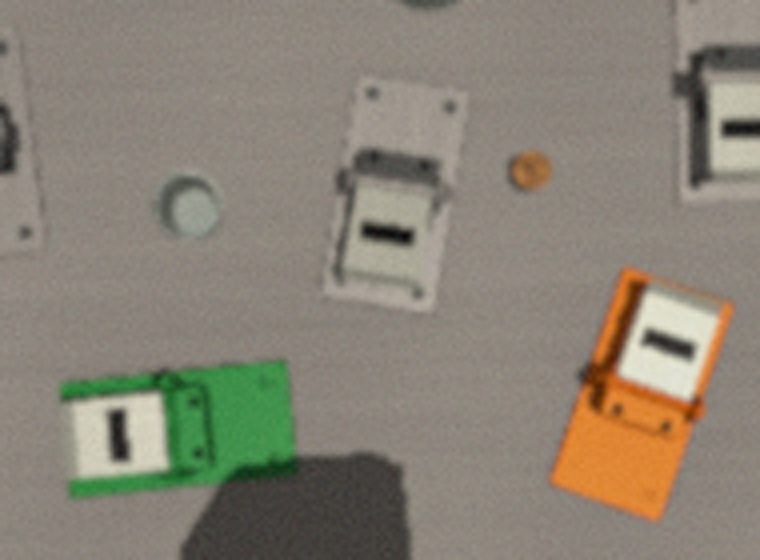

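```bash
python3 -m pendant '[{"fingers":0,"translation":[0,0,-0.01],"rot":[0,0,0.114]},{"fingers":0,"translation":[0,0,0],"rot":[0,0,0.114]},{"fingers":0,"translation":[0,0,0],"rot":[0,0,0.114]},{"fingers":0,"translation":[0,0,0],"rot":[0,0,0.114]}]' 10
cat > go.py <<'E'
import sys
from station import bot
from h import *
o=bot.get_obs(); Rt=R(o["eef_rot"]); q=np.load("stand.npy"); Rs=Ro.from_euler('z',q[2]).as_matrix()
piv=np.array([q[0],q[1],0.])
P=(o["tool_pos"]-piv)@Rs*1000
print("clock",round(o["clock"],2),"stand-frame TCP mm",P.round(1),"grip",round(o["grip_width"],4),"F stand",(o["contact_force"]@Rs).round(2))
z=Rs.T@Rt[:,2]; x=Rs.T@Rt[:,0]
print("tool z in stand",z.round(3),"tool x in stand",x.round(3),"down-angle deg",np.degrees(np.arctan2(-z[2],z[0])).round(1), "J",o["joint_pos"].round(3))
if len(sys.argv)>1:
    g=[float(v) for v in sys.argv[1:5]] # x y z(mm) downangle deg
    a=np.radians(g[3]); zd=np.array([np.cos(a),0,-np.sin(a)]); xd=np.array([0,-1.,0]); Rd=Rs@np.column_stack([xd,np.cross(zd,xd),zd])
    print("shift tool mm",(Rt.T@Rs@(np.array(g[:3])-P)).round(1),"rotvec tool",Ro.from_matrix(Rt.T@Rd).as_rotvec().round(3), "final-axes shift",(Rd.T@Rs@(np.array(g[:3])-P)).round(1))
E
python3 go.py -148 0 230 90
```

```text
clock: 1.18
tool_pos: [0.1477, -0.5556, 0.249]
eef_rot: [3.141, 0.0, -1.783]
contact_force: [-0.7, 0.9, -0.2]
grip_width: 0.0639
clock 1.18 stand-frame TCP mm [-273.8 -596.7  249. ] grip 0.0639 F stand [-0.81  0.71 -0.23]
tool z in stand [-0.  0. -1.] tool x in stand [-0.016 -1.    -0.   ] down-angle deg 90.0 J [-1.517  0.172  1.596  0.     1.374  0.266]
shift tool mm [-598.6 -116.4   19.3] rotvec tool [ 0.     0.    -0.016] final-axes shift [-596.7 -125.8   19. ]
```

```bash
python3 -m pendant '[{"fingers":0,"translation":[-0.04,-0.008,0],"rot":[0,0,0]},{"fingers":0,"translation":[-0.04,-0.008,0],"rot":[0,0,0]},{"fingers":0,"translation":[-0.04,-0.008,0],"rot":[0,0,0]},{"fingers":0,"translation":[-0.04,-0.008,0],"rot":[0,0,0]},{"fingers":0,"translation":[-0.04,-0.008,0],"rot":[0,0,0]},{"fingers":0,"translation":[-0.04,-0.008,0],"rot":[0,0,0]},{"fingers":0,"translation":[-0.04,-0.008,0],"rot":[0,0,0]},{"fingers":0,"translation":[-0.04,-0.008,0],"rot":[0,0,0]},{"fingers":0,"translation":[-0.04,-0.008,0],"rot":[0,0,0]},{"fingers":0,"translation":[-0.04,-0.008,0],"rot":[0,0,0]}]'
python3 go.py -148 0 230 90
```

```text
clock: 2.02
tool_pos: [0.313, -0.1789, 0.2469]
eef_rot: [-3.139, -0.002, -1.805]
contact_force: [0.9, -0.4, -0.3]
grip_width: 0.0008
clock 2.02 stand-frame TCP mm [-185.2 -195.   246.9] grip 0.0008 F stand [ 0.96 -0.21 -0.28]
tool z in stand [ 0.002 -0.002 -1.   ] tool x in stand [-0.038 -0.999  0.002] down-angle deg 89.9 J [-0.852 -0.361  2.089  0.     1.411  0.953]
shift tool mm [-196.3  -29.8   16.7] rotvec tool [-0.002 -0.002 -0.038] final-axes shift [-195.   -37.2   16.9]
```

```bash
python3 -m pendant '[{"fingers":0,"translation":[-0.04,-0.008,0],"rot":[0,0,-0.008]},{"fingers":0,"translation":[-0.04,-0.008,0],"rot":[0,0,-0.008]},{"fingers":0,"translation":[-0.04,-0.008,0],"rot":[0,0,-0.008]},{"fingers":0,"translation":[-0.04,-0.008,0],"rot":[0,0,-0.008]},{"fingers":0,"translation":[-0.04,-0.008,0],"rot":[0,0,-0.008]},{"fingers":0,"translation":[0,-0.01,0],"rot":[0.1,0,0]},{"fingers":0,"translation":[0,-0.01,0],"rot":[0.1,0,0]}]'
python3 go.py -148 0 120 45
```

```text
clock: 2.6
tool_pos: [0.4181, 0.0181, 0.2491]
eef_rot: [-2.931, -0.001, -1.751]
contact_force: [-0.2, -0.7, -0.5]
grip_width: 0.0001
clock 2.6 stand-frame TCP mm [-120.6   18.7  249.1] grip 0.0001 F stand [-0.08 -0.69 -0.46]
tool z in stand [ 0.209  0.003 -0.978] tool x in stand [ 0.017 -1.     0.001] down-angle deg 78.0 J [-0.254 -0.37   2.104  0.016  1.197  1.493]
shift tool mm [ 18.2  54.  120.5] rotvec tool [0.575 0.008 0.015] final-axes shift [ 18.7 110.7  72. ]
```

```bash
python3 -m pendant '[{"fingers":0,"translation":[0.004,0.008,0.012],"rot":[0.115,0.002,0.003]},{"fingers":0,"translation":[0.004,0.01,0.012],"rot":[0.115,0.002,0.003]},{"fingers":0,"translation":[0.004,0.01,0.01],"rot":[0.115,0.002,0.003]},{"fingers":0,"translation":[0.004,0.01,0.01],"rot":[0.115,0.002,0.003]},{"fingers":0,"translation":[0.003,0.01,0.01],"rot":[0.115,0.002,0.003]},{"fingers":0,"translation":[0,0,0],"rot":[0,0,0]}]'
python3 go.py -148 0 120 45
```

```text
clock: 3.1
tool_pos: [0.4291, 0.0063, 0.2117]
eef_rot: [-2.311, -0.017, -1.773]
contact_force: [-0.1, 0.7, -1.9]
grip_width: 0.0005
clock 3.1 stand-frame TCP mm [-107.5    9.3  211.7] grip 0.0005 F stand [-0.26  0.65 -1.87]
tool z in stand [ 0.738 -0.015 -0.675] tool x in stand [-0.005 -1.     0.017] down-angle deg 42.4 J [-0.322 -0.757  2.578  0.162  0.499  1.334]
shift tool mm [ 7.9 95.1 32.1] rotvec tool [-0.045 -0.016  0.009] final-axes shift [ 9.3 93.5 36.2]
```

```bash
python3 go.py -92 0 120 65 | tail -1
python3 -m pendant '[{"fingers":0,"translation":[0.002,0.011,0.008],"rot":[-0.1,0,0]},{"fingers":0,"translation":[0.002,0.011,0.01],"rot":[-0.1,0,0]},{"fingers":0,"translation":[0.002,0.01,0.012],"rot":[-0.1,0,0]},{"fingers":0,"translation":[0.002,0.01,0.014],"rot":[-0.09,0,0]},{"fingers":0,"translation":[0,0.006,0.015],"rot":[0,0,0]},{"fingers":0,"translation":[0,0,0],"rot":[0,0,0]}]'
python3 go.py -88 0 25 65
```

```text
shift tool mm [ 7.6 57.3 73.5] rotvec tool [-0.394 -0.017  0.006] final-axes shift [ 9.3 24.7 89.7]
clock: 3.6
tool_pos: [0.4271, -0.0039, 0.1419]
eef_rot: [-2.692, -0.021, -1.773]
contact_force: [-1.1, 0.8, -0.9]
grip_width: 0.0006
clock 3.6 stand-frame TCP mm [-107.5   -1.1  141.9] grip 0.0006 F stand [-1.21  0.54 -0.85]
tool z in stand [ 0.434 -0.021 -0.9  ] tool x in stand [-0.006 -1.     0.021] down-angle deg 64.2 J [-0.31  -0.356  2.379  0.045  0.67   1.43 ]
shift tool mm [ -3.7  33.2 113.7] rotvec tool [-0.013 -0.021  0.004] final-axes shift [ -1.1  31.7 114.2]
```

```bash
python3 -m pendant '[{"fingers":0,"translation":[0,0.008,0.02],"rot":[-0.003,-0.005,0]},{"fingers":0,"translation":[-0.001,0.008,0.02],"rot":[-0.003,-0.005,0]},{"fingers":0,"translation":[-0.001,0.008,0.02],"rot":[-0.003,-0.005,0]},{"fingers":0,"translation":[-0.001,0.006,0.015],"rot":[-0.003,-0.005,0]},{"fingers":0,"translation":[0,0,0],"rot":[0,0,0]}]'
python3 go.py -90 0 25 65
python3 - <<'E'
from station import bot
from h import *
s=bot.read_camera("scene");t=bot.read_camera("top");w=bot.read_camera("wrist")
cv2.imwrite("pics/s1.png",cv2.resize(s["image"][140:280,225:385],None,fx=4,fy=4,interpolation=cv2.INTER_CUBIC)[:,:,::-1])
cv2.imwrite("pics/w1.png",w["image"][:,:,::-1]); cv2.imwrite("pics/t1.png",t["image"][:,:,::-1])
np.save("tfc.npy",w["tool_from_camera"]);print(w["tool_from_camera"])
E
```

```text
clock: 4.02
tool_pos: [0.4359, -0.0038, 0.0634]
eef_rot: [-2.696, -0.003, -1.764]
contact_force: [-0.5, 0.4, -0.5]
grip_width: 0.001
clock 4.02 stand-frame TCP mm [-98.9   0.7  63.4] grip 0.001 F stand [-0.55  0.26 -0.53]
tool z in stand [ 0.431 -0.001 -0.902] tool x in stand [ 0.003 -1.     0.003] down-angle deg 64.4 J [-0.322 -0.109  2.403  0.133  0.408  1.331]
shift tool mm [ 0.6  8.5 38.5] rotvec tool [-0.01  -0.001  0.004] final-axes shift [ 0.7  8.1 38.6]
[[ 9.99999167e-01 -1.22882579e-03 -3.94865377e-04 -4.42613991e-04]
 [ 1.29047200e-03  9.57749119e-01  2.87602087e-01 -7.40643817e-02]
 [ 2.47691053e-05 -2.87602357e-01  9.57749907e-01 -1.45679832e-01]
 [ 0.00000000e+00  0.00000000e+00  0.00000000e+00  1.00000000e+00]]
```

View pics/s1.png

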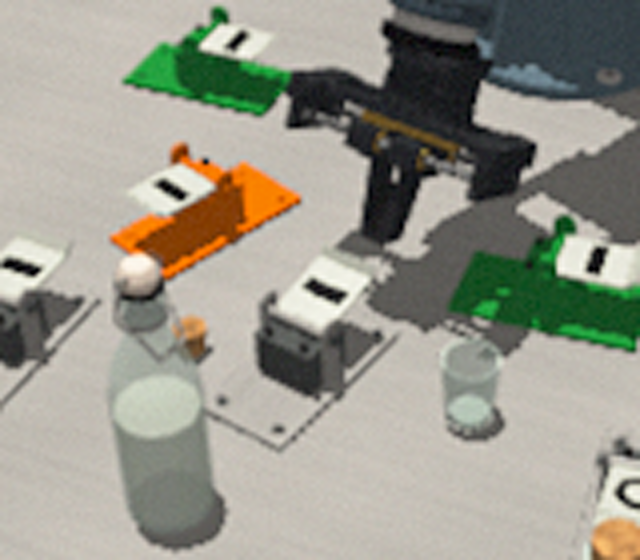

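View pics/w1.png

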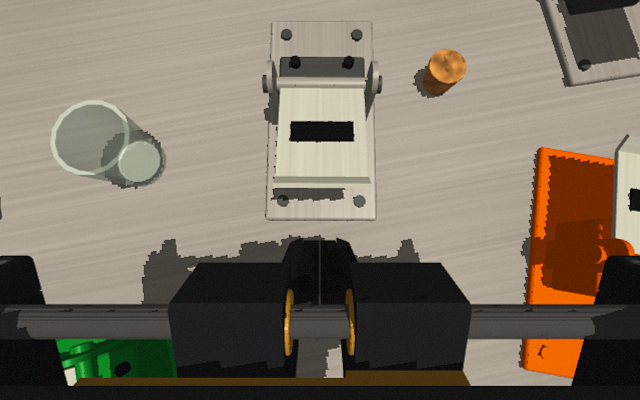

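```bash
cat > wfit.py <<'E'
from station import bot
from h import *
from scipy.optimize import least_squares
o=bot.get_obs(); w=bot.read_camera("wrist")
T=np.eye(4);T[:3,:3]=R(o["eef_rot"]);T[:3,3]=o["tool_pos"];T=T@w["tool_from_camera"]
def pj(X): c=(X-T[:3,3])@T[:3,:3]; q=w["mtx"]@c; return q[:2]/q[2]
def W(q,m):
    a=q[2]; return np.array([q[0]+np.cos(a)*m[0]-np.sin(a)*m[1],q[1]+np.sin(a)*m[0]+np.cos(a)*m[1],m[2]])
def fl(l,h,y,a): return (-(l*np.cos(a)-h*np.sin(a)),y,.05+l*np.sin(a)+h*np.cos(a))
B=[((.075,.038,.006),(272,21)),((.075,-.038,.006),(373,21)),((-.075,-.038,.006),(376.5,219)),((-.075,.038,.006),(265.5,219))]
F=[((.067,.007,.024),(275,183)),((.067,.007,-.024),(371,183)),((.060,.00125,.024),(275,178)),((.06,.00125,-.024),(371,178))]
f=lambda q:np.concatenate([pj(W(q,m))-u for m,u in B]+[pj(W(q,fl(*m,q[3])))-u for m,u in F])
r=least_squares(f,[.533,-.024,-.197,.1]);print(r.x.round(4),r.fun.round(1))
E
python3 wfit.py
```

```text
[ 0.5345 -0.025  -0.1989  0.227 ] [-0.4 -1.2 -0.1 -0.5  1.1  1.2 -0.1  0.6 -1.3  1.   1.3  1.6  0.8 -1.8
 -1.2 -1.3]
```

```bash
python3 -c "
import numpy as np; np.save('stand.npy',[.534,-.0247,-.198])"
python3 -m pendant '[{"fingers":0,"translation":[0,0.003,0.014],"rot":[0,0,0]},{"fingers":0,"translation":[0,0.003,0.013],"rot":[0,0,0]},{"fingers":0,"translation":[0,0.003,0.012],"rot":[0,0,0]},{"fingers":0,"translation":[0,0,0],"rot":[0,0,0]}]'
python3 go.py -52 0 20 55
```

```text
clock: 4.55
tool_pos: [0.4537, -0.008, 0.0353]
eef_rot: [-2.672, -0.006, -1.762]
contact_force: [-0.3, 0.9, -0.6]
grip_width: 0.0002
clock 4.55 stand-frame TCP mm [-82.1   0.6  35.3] grip 0.0002 F stand [-0.46  0.85 -0.63]
tool z in stand [ 0.453 -0.003 -0.892] tool x in stand [ 0.006 -1.     0.006] down-angle deg 63.1 J [-0.316  0.025  2.379  0.188  0.274  1.275]
shift tool mm [  0.7 -19.9  27.2] rotvec tool [ 0.141 -0.002  0.009] final-axes shift [  0.6 -15.9  29.8]
```

```bash
python3 -m pendant '[{"fingers":0,"translation":[0,-0.002,0.009],"rot":[0,0,0.003]},{"fingers":0,"translation":[0,-0.004,0.008],"rot":[0,0,0.003]},{"fingers":0,"translation":[0,-0.006,0.006],"rot":[0,0,0.003]},{"fingers":0,"translation":[0,-0.006,0.005],"rot":[0,0,0]},{"fingers":0,"translation":[0,0,0],"rot":[0,0,0]}]'
python3 go.py -55 0 35 63
```

```text
clock: 4.97
tool_pos: [0.486, -0.0138, 0.0242]
eef_rot: [-2.665, -0.002, -1.769]
contact_force: [-0.0, 0.3, -0.9]
grip_width: 0.0006
clock 4.97 stand-frame TCP mm [-49.2   1.2  24.2] grip 0.0006 F stand [-0.1   0.25 -0.92]
tool z in stand [ 0.459 -0.002 -0.888] tool x in stand [-0.    -1.     0.002] down-angle deg 62.7 J [-0.304  0.13   2.305  0.201  0.236  1.28 ]
shift tool mm [  1.3   0.2 -12.2] rotvec tool [-0.006 -0.002  0.001] final-axes shift [  1.2   0.3 -12.3]
```

```bash
python3 -m pendant '[{"fingers":0,"translation":[0,-0.002,-0.005],"rot":[0,0,0]},{"fingers":0,"translation":[0,-0.002,-0.005],"rot":[0,0,0]},{"fingers":0,"translation":[0,-0.002,-0.005],"rot":[0,0,0]},{"fingers":0,"translation":[0,0,0],"rot":[0,0,0]}]'
python3 go.py -50 0 56 63
cat > look.py <<'E'
import sys
from station import bot
from h import *
n=sys.argv[1]
s=bot.read_camera("scene");w=bot.read_camera("wrist")
a=cv2.resize(s["image"][160:270,240:350],(400,400),interpolation=cv2.INTER_CUBIC)
b=w["image"][:300,180:480]; b=cv2.resize(b,(400,400))
cv2.imwrite(f"pics/{n}.png",np.hstack([a,b])[:,:,::-1])
E
python3 look.py l1
```

```text
clock: 5.3
tool_pos: [0.4848, -0.0134, 0.0434]
eef_rot: [-2.664, -0.002, -1.768]
contact_force: [-1.5, -0.4, -0.2]
grip_width: 0.0007
clock 5.3 stand-frame TCP mm [-50.4   1.5  43.4] grip 0.0007 F stand [-1.42 -0.69 -0.17]
tool z in stand [ 0.46  -0.002 -0.888] tool x in stand [ 0.001 -1.     0.002] down-angle deg 62.6 J [-0.304  0.068  2.309  0.163  0.292  1.318]
shift tool mm [  1.5  -6.2 -11. ] rotvec tool [-0.007 -0.002  0.002] final-axes shift [  1.5  -6.1 -11.1]
```

View pics/l1.png

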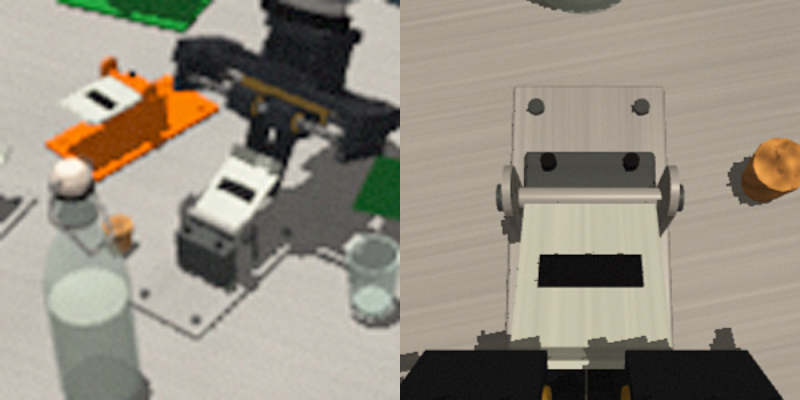

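```bash
python3 -m pendant '[{"fingers":0,"translation":[0,-0.002,-0.005],"rot":[0,0,0]},{"fingers":0,"translation":[0,-0.003,-0.004],"rot":[0,0,0]},{"fingers":0,"translation":[0,-0.003,-0.004],"rot":[0,0,0]},{"fingers":0,"translation":[0,-0.003,-0.004],"rot":[0,0,0]},{"fingers":0,"translation":[0,-0.004,-0.003],"rot":[0,0,0]},{"fingers":0,"translation":[0,-0.004,-0.002],"rot":[0,0,0]},{"fingers":0,"translation":[0,0,0],"rot":[0,0,0]}]'
python3 go.py -34 0 83 63
python3 look.py l2
```

```text
clock: 5.98
tool_pos: [0.4916, -0.0147, 0.0742]
eef_rot: [-2.664, -0.002, -1.769]
contact_force: [-0.3, 0.8, 0.4]
grip_width: 0.0007
clock 5.98 stand-frame TCP mm [-43.5   1.5  74.2] grip 0.0007 F stand [-0.46  0.71  0.37]
tool z in stand [ 0.46  -0.002 -0.888] tool x in stand [ 0.    -1.     0.002] down-angle deg 62.6 J [-0.302 -0.006  2.288  0.121  0.386  1.365]
shift tool mm [  1.5 -12.5  -3.5] rotvec tool [-0.007 -0.002  0.001] final-axes shift [  1.5 -12.5  -3.5]
```

View pics/l2.png

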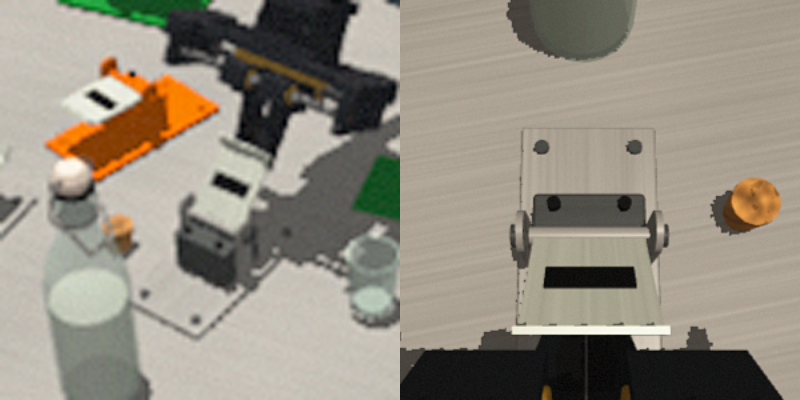

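```bash
python3 -m pendant '[{"fingers":0,"translation":[0,-0.004,-0.002],"rot":[0,0,0]},{"fingers":0,"translation":[0,-0.004,-0.001],"rot":[0,0,0]},{"fingers":0,"translation":[0,-0.004,-0.001],"rot":[0,0,0]},{"fingers":0,"translation":[0,-0.004,0],"rot":[0,0,0]},{"fingers":0,"translation":[0,-0.004,0],"rot":[0,0,0]},{"fingers":0,"translation":[0,-0.004,0],"rot":[0,0,0]},{"fingers":0,"translation":[0,0,0],"rot":[0,0,0]}]'
python3 go.py -8 0 91 63
python3 look.py l3
```

```text
clock: 6.67
tool_pos: [0.5112, -0.0185, 0.0882]
eef_rot: [-2.667, -0.002, -1.769]
contact_force: [-0.7, -0.2, 0.1]
grip_width: 0.0007
clock 6.67 stand-frame TCP mm [-23.6   1.6  88.2] grip 0.0007 F stand [-0.68 -0.34  0.14]
tool z in stand [ 0.457 -0.002 -0.89 ] tool x in stand [ 0.    -1.     0.002] down-angle deg 62.8 J [-0.295  0.005  2.235  0.102  0.431  1.39 ]
shift tool mm [  1.6 -15.1   4.7] rotvec tool [-0.003 -0.002  0.001] final-axes shift [  1.6 -15.1   4.6]
```

View pics/l3.png

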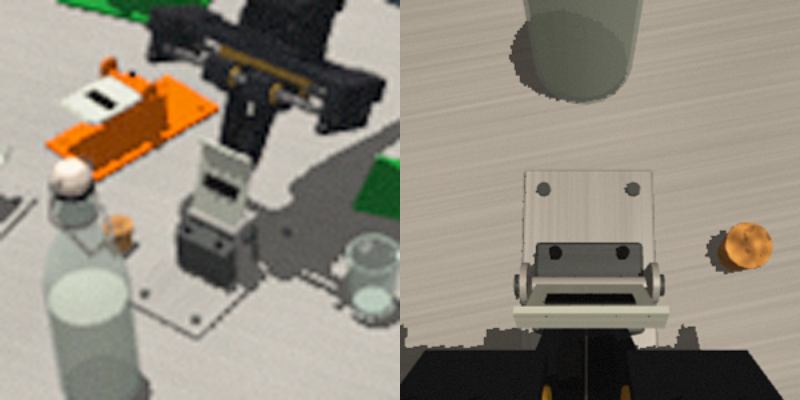

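```bash
python3 -m pendant '[{"fingers":0,"translation":[0,-0.004,0.001],"rot":[0,0,0]},{"fingers":0,"translation":[0,-0.004,0.001],"rot":[0,0,0]},{"fingers":0,"translation":[0,-0.004,0.001],"rot":[0,0,0]},{"fingers":0,"translation":[0,-0.004,0.002],"rot":[0,0,0]},{"fingers":0,"translation":[0,-0.004,0.002],"rot":[0,0,0]},{"fingers":0,"translation":[0,-0.004,0.003],"rot":[0,0,0]},{"fingers":0,"translation":[0,-0.004,0.003],"rot":[0,0,0]},{"fingers":0,"translation":[0,0,0],"rot":[0,0,0]}]'
python3 go.py 15 0 84 70
python3 look.py l4
```

```text
clock: 7.43
tool_pos: [0.5436, -0.025, 0.0886]
eef_rot: [-2.669, -0.002, -1.769]
contact_force: [-0.7, 0.2, 0.5]
grip_width: 0.0006
clock 7.43 stand-frame TCP mm [ 9.5  1.6 88.6] grip 0.0006 F stand [-0.7   0.03  0.45]
tool z in stand [ 0.455 -0.002 -0.89 ] tool x in stand [ 0.    -1.     0.002] down-angle deg 62.9 J [-0.287  0.079  2.156  0.091  0.437  1.408]
shift tool mm [ 1.6 -2.8  6.6] rotvec tool [-0.124 -0.002  0.001] final-axes shift [ 1.6 -3.6  6.2]
```

View pics/l4.png

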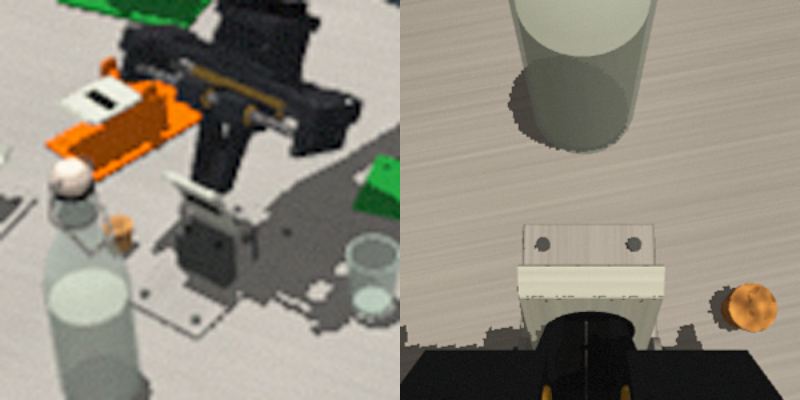

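```bash
python3 -m pendant '[{"fingers":0,"translation":[0,-0.002,0.003],"rot":[-0.096,0,0]},{"fingers":0,"translation":[0,-0.002,0.003],"rot":[-0.096,0,0]},{"fingers":0,"translation":[0,-0.0025,0.0025],"rot":[-0.096,0,0]},{"fingers":0,"translation":[0,-0.003,0.002],"rot":[-0.096,0,0]},{"fingers":0,"translation":[0,0,0],"rot":[0,0,0]}]'
python3 go.py 31 0 69 85
python3 look.py l5
```

```text
clock: 7.95
tool_pos: [0.5506, -0.0259, 0.0791]
eef_rot: [-3.075, -0.003, -1.769]
contact_force: [-0.1, 0.1, 0.0]
grip_width: 0.0003
clock 7.95 stand-frame TCP mm [16.5  2.1 79.1] grip 0.0003 F stand [-0.09  0.09  0.04]
tool z in stand [ 0.066 -0.003 -0.998] tool x in stand [-0.    -1.     0.003] down-angle deg 86.2 J [-0.263  0.29   1.835  0.002  0.95   1.504]
shift tool mm [  2.  -13.8  11.1] rotvec tool [ 0.021 -0.003  0.   ] final-axes shift [  2.1 -13.5  11.4]
```

View pics/l5.png

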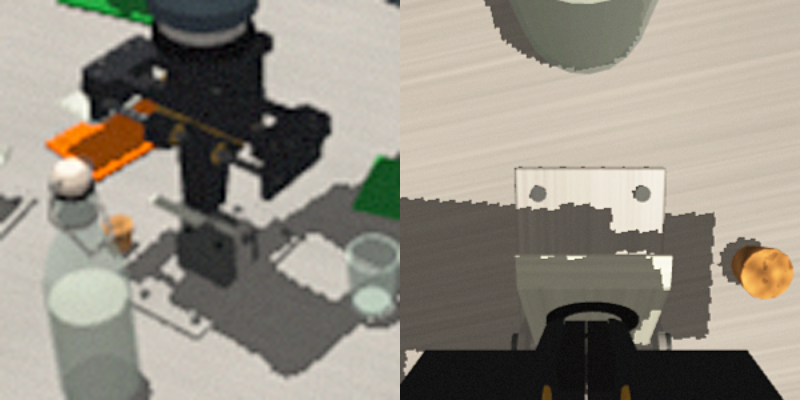

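```bash
python3 -m pendant '[{"fingers":0,"translation":[0,-0.004,0.002],"rot":[0,0,0]},{"fingers":0,"translation":[0,-0.004,0.002],"rot":[0,0,0]},{"fingers":0,"translation":[0,-0.004,0.003],"rot":[0,0,0]},{"fingers":0,"translation":[0,-0.003,0.003],"rot":[0,0,0]},{"fingers":0,"translation":[0,-0.002,0.004],"rot":[0,0,0]},{"fingers":0,"translation":[0,-0.002,0.003],"rot":[0,0,0]},{"fingers":0,"translation":[0,0,0],"rot":[0,0,0]}]'
python3 go.py 39 0 52 85
python3 look.py l6
```

```text
clock: 8.63
tool_pos: [0.5649, -0.0274, 0.0596]
eef_rot: [-3.07, -0.002, -1.767]
contact_force: [-0.3, 0.2, 0.5]
grip_width: 0.0005
clock 8.63 stand-frame TCP mm [30.9  3.4 59.6] grip 0.0005 F stand [-0.29  0.12  0.53]
tool z in stand [ 0.072 -0.002 -0.997] tool x in stand [ 0.001 -1.     0.002] down-angle deg 85.9 J [-0.26   0.346  1.809  0.004  0.914  1.505]
shift tool mm [ 3.4 -7.6  8.2] rotvec tool [ 0.015 -0.002  0.002] final-axes shift [ 3.4 -7.4  8.3]
```

View pics/l6.png

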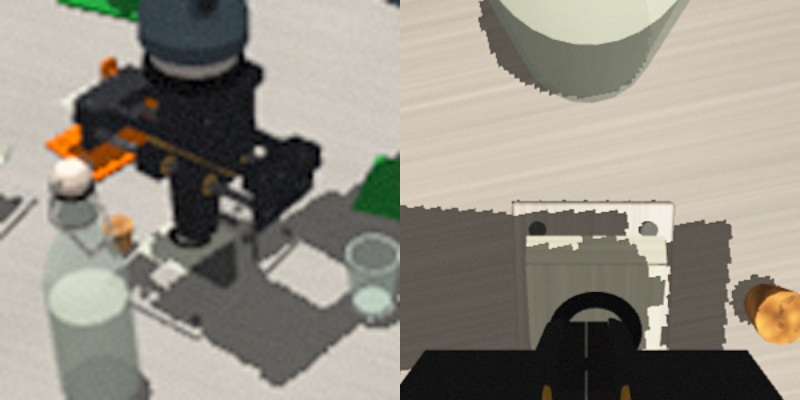

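```bash
python3 -m pendant '[{"fingers":0,"translation":[0.001,-0.003,0.002],"rot":[0,0,0]},{"fingers":0,"translation":[0.001,-0.003,0.003],"rot":[0,0,0]},{"fingers":0,"translation":[0,-0.002,0.002],"rot":[0,0,0]},{"fingers":0,"translation":[0,0,0],"rot":[0,0,0]}]'
python3 go.py 40 0 51 85
python3 -m pendant '[{"fingers":0,"translation":[0,0,0.002],"rot":[0,0,0]},{"fingers":0,"translation":[0,0,0],"rot":[0,0,0]}]'
python3 go.py 40 0 51 85
```

```text
clock: 9.07
tool_pos: [0.5739, -0.0314, 0.0535]
eef_rot: [-3.069, -0.002, -1.767]
contact_force: [0.1, 0.3, 0.7]
grip_width: 0.0004
clock 9.07 stand-frame TCP mm [40.4  1.3 53.5] grip 0.0004 F stand [-0.01  0.33  0.72]
tool z in stand [ 0.073 -0.002 -0.997] tool x in stand [ 0.002 -1.     0.002] down-angle deg 85.8 J [-0.263  0.373  1.788  0.004  0.908  1.502]
shift tool mm [1.3 0.6 2.5] rotvec tool [ 0.014 -0.002  0.002] final-axes shift [1.3 0.6 2.5]
clock: 9.23
tool_pos: [0.5744, -0.0315, 0.0522]
eef_rot: [-3.069, -0.002, -1.767]
contact_force: [-2.3, 0.4, 4.4]
grip_width: 0.0006
clock 9.23 stand-frame TCP mm [41.   1.2 52.2] grip 0.0006 F stand [-2.28 -0.09  4.41]
tool z in stand [ 0.073 -0.002 -0.997] tool x in stand [ 0.002 -1.     0.002] down-angle deg 85.8 J [-0.263  0.376  1.787  0.004  0.906  1.502]
shift tool mm [1.2 1.1 1.1] rotvec tool [ 0.014 -0.002  0.002] final-axes shift [1.2 1.1 1.1]
```

```bash
python3 -m pendant '[{"fingers":0,"translation":[0,0,0.001],"rot":[0,0,0]},{"fingers":0,"translation":[0,0,0.001],"rot":[0,0,0]}]'
python3 go.py 40 0 51 85|head -1
python3 -m pendant '[{"fingers":0,"translation":[0,0,-0.005],"rot":[0,0,0]},{"fingers":0,"translation":[0,0.005,-0.02],"rot":[0,0,0]},{"fingers":0,"translation":[0,0.02,-0.03],"rot":[0,0,0]},{"fingers":0,"translation":[0,0.03,-0.025],"rot":[0,0,0]},{"fingers":0,"translation":[0,0.03,-0.025],"rot":[0,0,0]},{"fingers":0,"translation":[0,0.03,-0.02],"rot":[0,0,0]},{"fingers":0,"translation":[0,0.02,-0.01],"rot":[0,0,0]},{"fingers":0,"translation":[0,0,0],"rot":[0,0,0]}]'
python3 go.py
python3 - <<'E'
from station import bot
from h import *
o=bot.get_obs()
s=bot.read_camera("scene");t=bot.read_camera("top");w=bot.read_camera("wrist")
a=cv2.resize(s["image"][170:270,230:340],(440,400),interpolation=cv2.INTER_CUBIC)
b=cv2.resize(t["image"][110:210,280:370],(360,400),interpolation=cv2.INTER_CUBIC)
cv2.imwrite("pics/f1.png",np.hstack([a,b])[:,:,::-1]); cv2.imwrite("pics/w2.png",w["image"][:,:,::-1])
cv2.imwrite("pics/s2.png",s["image"][:,:,::-1])
E
```

```text
clock: 9.4
tool_pos: [0.5745, -0.0315, 0.0519]
eef_rot: [-3.07, -0.002, -1.767]
contact_force: [-5.8, 0.8, 12.7]
grip_width: 0.0005
clock 9.4 stand-frame TCP mm [41.   1.3 51.9] grip 0.0005 F stand [-5.81 -0.3  12.69]
clock: 10.07
tool_pos: [0.4282, -0.0026, 0.1812]
eef_rot: [-3.069, -0.002, -1.767]
contact_force: [-0.2, -1.5, -0.8]
grip_width: 0.0005
clock 10.07 stand-frame TCP mm [-108.     0.8  181.2] grip 0.0005 F stand [ 0.08 -1.52 -0.83]
tool z in stand [ 0.073 -0.002 -0.997] tool x in stand [ 0.002 -1.     0.002] down-angle deg 85.8 J [-0.288 -0.152  2.069  0.005  1.152  1.477]
```

View pics/f1.png

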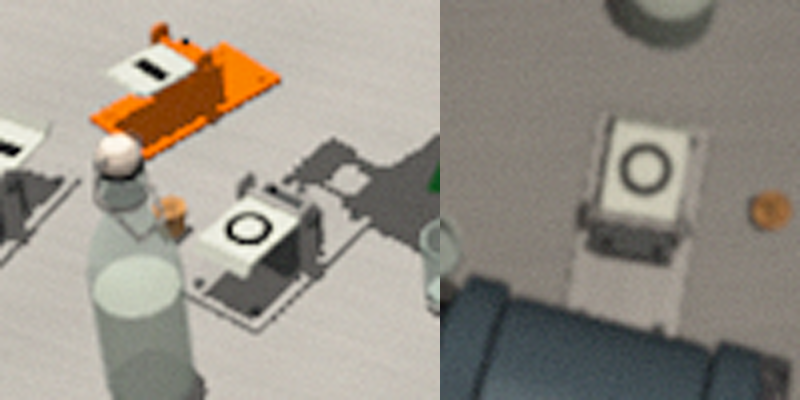

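View pics/w2.png

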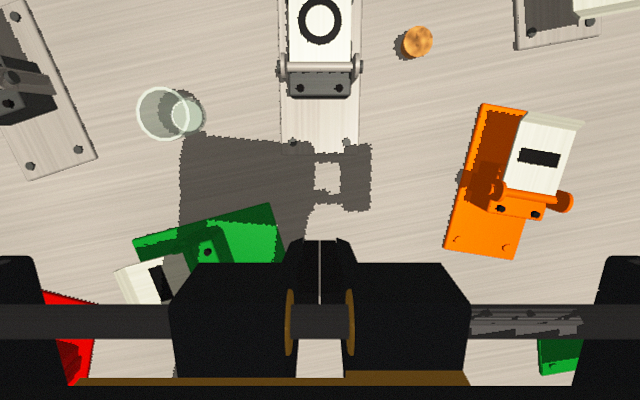

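View pics/s2.png

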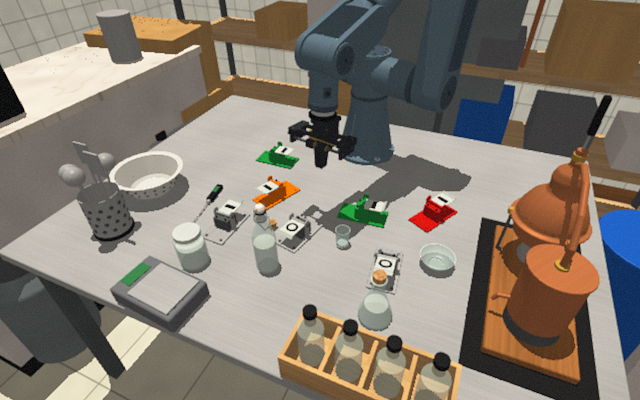

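```bash
python3 - <<'E'
from station import bot
from h import *
q=np.load("stand.npy"); s=bot.read_camera("scene"); K=10;x0,y0=270,205
print(np.abs(s["image"].astype(int)-cv2.imread("pics/scene0.png")[:,:,::-1])[240:258,285:305].max())
im=cv2.resize(s["image"][y0:y0+55,x0:x0+60],None,fx=K,fy=K,interpolation=cv2.INTER_CUBIC)
def W(m):
    a=q[2]; return np.array([q[0]+np.cos(a)*m[0]-np.sin(a)*m[1],q[1]+np.sin(a)*m[0]+np.cos(a)*m[1],m[2]])
def dr(pts,col):
    P=proj(s,np.array([W(m) for m in pts])); P=((P-[x0,y0]+.5)*K).astype(int); cv2.polylines(im,[P.reshape(-1,1,2)],True,col,1)
dr([(.075,.038,.006),(.075,-.038,.006),(-.075,-.038,.006),(-.075,.038,.006)],(0,255,0))
for a,col in((np.pi,(255,0,0)),(3.04,(0,0,255)),(2.94,(255,0,255))):
    def fl(l,h,y): return (-(l*np.cos(a)-h*np.sin(a)),y,.05+l*np.sin(a)+h*np.cos(a))
    dr([fl(0,-.00125,.024),fl(.06,-.00125,.024),fl(.067,.007,.024),fl(.067,.007,-.024),fl(.06,-.00125,-.024),fl(0,-.00125,-.024)],col)
cv2.imwrite("pics/f2.png",im[:,:,::-1])
E
```

```text
119
```

View pics/f2.png

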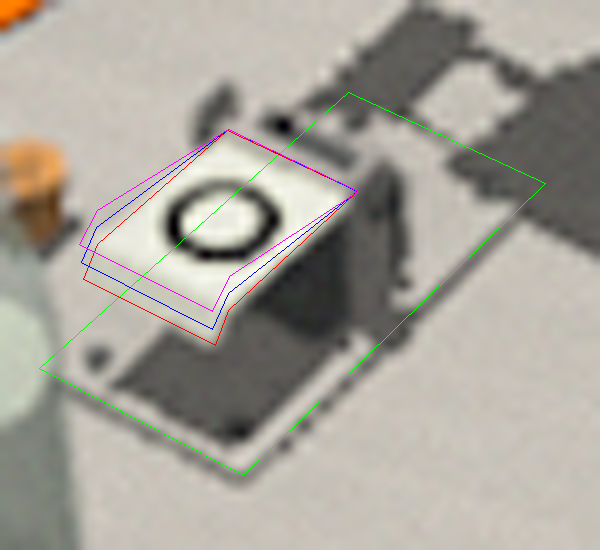

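```bash
python3 -m pendant '[{"fingers":0,"translation":[0,0,-0.01],"rot":[0.12,0,0]},{"fingers":0,"translation":[0,0,-0.01],"rot":[0.12,0,0]},{"fingers":0,"translation":[0,0,0],"rot":[0.1,0,0]},{"fingers":0,"translation":[0,0,0],"rot":[0,0,0]},{"fingers":0,"translation":[0,0,0],"rot":[0,0,0]}]'
python3 - <<'E'
from station import bot
from h import *
o=bot.get_obs(); w=bot.read_camera("wrist"); print(o["tool_pos"],o["eef_rot"],o["clock"])
q=np.load("stand.npy")
T=np.eye(4);T[:3,:3]=R(o["eef_rot"]);T[:3,3]=o["tool_pos"];T=T@w["tool_from_camera"]
x0,y0=220,0;K=3
im=cv2.resize(w["image"][y0:y0+200,x0:x0+220],None,fx=K,fy=K,interpolation=cv2.INTER_CUBIC)
cv2.imwrite("pics/w3raw.png",im[:,:,::-1])
def W(m):
    a=q[2]; return np.array([q[0]+np.cos(a)*m[0]-np.sin(a)*m[1],q[1]+np.sin(a)*m[0]+np.cos(a)*m[1],m[2]])
def dr(pts,col):
    c=(np.array([W(m) for m in pts])-T[:3,3])@T[:3,:3]; P=c@w["mtx"].T; P=P[:,:2]/P[:,2:]
    P=((P-[x0,y0]+.5)*K).astype(int); cv2.polylines(im,[P.reshape(-1,1,2)],True,col,1)
dr([(.075,.038,.006),(.075,-.038,.006),(-.075,-.038,.006),(-.075,.038,.006)],(0,255,0))
for a,col in((np.pi,(255,0,0)),(3.04,(0,0,255)),(2.94,(255,0,255))):
    def fl(l,h,y): return (-(l*np.cos(a)-h*np.sin(a)),y,.05+l*np.sin(a)+h*np.cos(a))
    dr([fl(0,-.00125,.024),fl(.06,-.00125,.024),fl(.06,-.00125,-.024),fl(0,-.00125,-.024)],col)
cv2.imwrite("pics/w3.png",im[:,:,::-1])
E
```

```text
clock: 10.68
tool_pos: [0.4301, -0.0044, 0.1917]
eef_rot: [-2.738, -0.0, -1.77]
contact_force: [0.4, 0.4, -0.1]
grip_width: 0.0004
[ 0.43008156 -0.00436641  0.19174628] [-2.73777635e+00 -4.77087815e-04 -1.77038393e+00] 10.6833
```

View pics/w3.png

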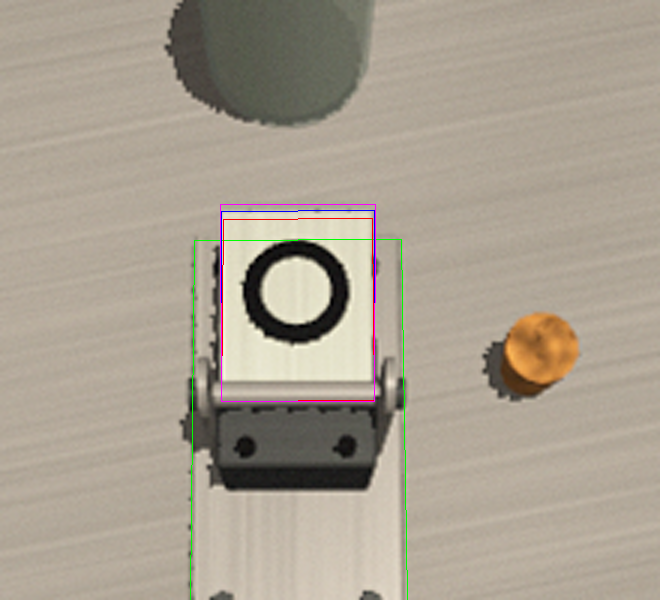

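```bash
python3 - <<'E'
from station import bot
from h import *
s=bot.read_camera("scene");t=bot.read_camera("top")
cv2.imwrite("pics/sE.png",s["image"][:,:,::-1]);cv2.imwrite("pics/tE.png",t["image"][:,:,::-1])
s0=cv2.imread("pics/scene0.png");t0=cv2.imread("pics/top0.png")
f=lambda i,x,y,w,h:cv2.resize(i[y:y+h,x:x+w],(400,300),interpolation=cv2.INTER_CUBIC)
v=np.vstack([np.hstack([f(s0,275,225,40,30),f(s["image"][:,:,::-1],275,225,40,30)]),np.hstack([f(t0,308,132,48,36),f(t["image"][:,:,::-1],308,132,48,36)])])
for x in(0,400):
    for k in range(50,400,50): cv2.line(v,(x+k,0),(x+k,599),(0,0,255),1)
for k in range(50,600,50): cv2.line(v,(0,k),(799,k),(0,0,255),1)
cv2.imwrite("pics/cmp.png",v)
for n,a,b in(("scene",s0,s["image"][:,:,::-1]),("top",t0,t["image"][:,:,::-1])):
  d=np.abs(a.astype(int)-b).max(2); 
  for nm,(x,y,w,h) in {"scene":dict(jar=(170,220,40,55),bottle=(252,232,30,45),flask=(355,260,40,70),glass=(333,222,18,28),flaskst=(365,245,40,40)),"top":dict(jar=(395,55,45,45),jarst=(395,110,40,62),bottle=(325,80,28,45),flaskst=(200,120,45,70),stopper=(355,155,16,14),therm=(448,122,28,84))}[n].items():
    print(n,nm,(d[y:y+h,x:x+w]>40).mean().round(3))
E
```

```text
scene jar 0.0
scene bottle 0.008
scene flask 0.0
scene glass 0.129
scene flaskst 0.0
top jar 0.0
top jarst 0.0
top bottle 0.0
top flaskst 0.0
top stopper 0.0
top therm 0.0
```

View pics/cmp.png

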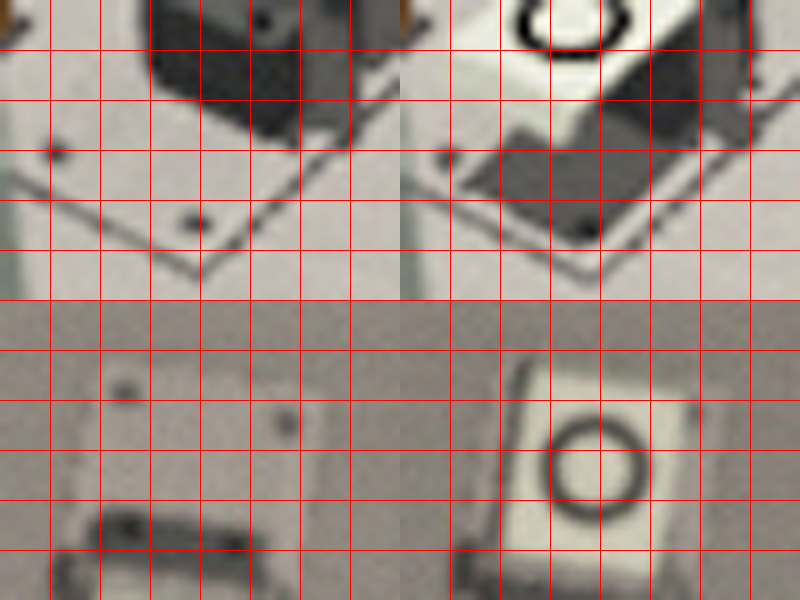

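```bash
python3 - <<'E'
import cv2,numpy as np
f=lambda i,x,y,w,h:cv2.resize(i[y:y+h,x:x+w],(400,300),interpolation=cv2.INTER_CUBIC)
a,b,c,d=[cv2.imread("pics/"+n) for n in("scene0.png","sE.png","top0.png","tE.png")]
cv2.imwrite("pics/gl.png",np.vstack([np.hstack([f(a,320,215,44,33),f(b,320,215,44,33)]),np.hstack([f(c,256,155,44,33),f(d,256,155,44,33)])]))
E
```

```text
(no output)
```

View pics/gl.png

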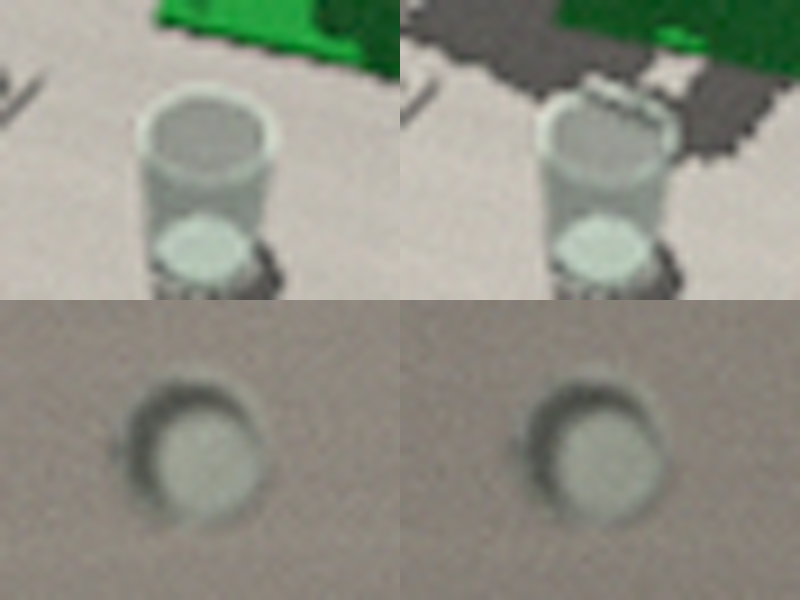

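The glass hasn't moved; what changed there is only the arm's shadow. The paddle is flat with the ring face up, and the robot is touching nothing, so I'm handing in.

```bash
python3 -c "
from station import bot
print(bot.sign_off())"
```

```text
the job is handed in; nothing more can be done
None
```

The swing-top bottle's paddle is turned right over. It lies on the side towards the bottle with its ring face up, but its stand shifted about 3 mm while I did it. I put the closed fingertips under its free end, pushed it up and over without gripping it, pressed it onto its stop, backed off and handed in at about 11 s of the 38 s.

**Last checks**
- **Paddle:** the pictures show the ring face up, and the measured outline fits fully flat to within about 0.05 rad. At the stop the tool force rose to about 13 N down, and the fingertip height there agreed with a flat paddle.
- **Neighbours:** before-and-after pictures show no change to the jar, flask, bottle, stopper, thermometer, tasting glass or the other two markers. I did not compare the dish this way.
- **Stand (did not stay exactly put):** the top and scene pictures both show the roughly 3 mm shift towards the bottle. It most likely came from the last press, which also pushed sideways with about 6 N. I left it there rather than handle the stand again.

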